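# Change over the ultrasonic pedestal from calibration to the first rock core

### The job

The zero check is done, so set the bench up for the first core: move the aluminium calibration cylinder from the pedestal's cup into the tray well farther from the pedestal, and stand the shorter of the two wide rock cores, which is run next, in the tray well nearer the pedestal. Then build the test stack on the pedestal: the taller wide core upright in the cup, the loose transducer fitted over the top of that core with its dished face up, and the big brass weight standing in that dish. Leave everything seated, upright and released, and do not shift the two thin cores and the glass dish at the back.

Things in the scene. Friction and masses are not known exactly. Their poses are not given: they have to be found in the camera images.
- pedestal: fixed test pedestal, left or right of the tray: round steel flange 88 mm across, 9 mm high; dark round housing 51 mm across; on top an aluminium centring cup, 53 mm outside, 43 mm bore, floor 30 mm and rim 35 mm above the bench. A small socket sticks out 9 mm on its +y side at 20 mm height. The calibration cylinder stands in the cup at the start. Origin: centre of the underside, below the cup
- plug_tray: fixed grey plastic block, 64 mm (x) by 140 mm (y) by 18 mm high, with two round blind wells of 43 mm bore, 8 mm deep (floor 10 mm above the bench), their centres at y = +35 mm and y = -35 mm in its frame, x = 0. Both wells are empty at the start. Origin: centre of the underside
- cal_cylinder: loose bright aluminium cylinder, 38 mm diameter, 60 mm high, with a fine groove round it near the top; about 180 g; stands upright in the pedestal's cup at the start. Origin: centre of the underside, z up along the axis
- core_tall: loose beige rock core, 38 mm diameter, 50 mm high, about 140 g, standing upright on the bench. The taller of the two wide cores. Origin: centre of the underside, z up along the axis
- core_short: loose grey rock core, 38 mm diameter, 38 mm high, about 110 g, standing upright on the bench. The shorter of the two wide cores. Origin: centre of the underside, z up along the axis
- transducer: loose dark steel puck, 48 mm diameter, 30 mm high, straight sides, 150 g. Underside hollow: 42 mm bore, 5 mm deep, goes over the top of a 38 mm core. Top: aluminium rim round a dish of 35 mm bore, 3 mm deep, floor 27 mm above the underside. A 9 mm thick socket sticks out 9 mm along +y at 18 mm height: grip along x. Starts dish up. Origin: centre of the underside, in the plane of its edge; z up
- big_weight: loose brass weight with a knob, 39 mm high, about 100 g: body 28 mm diameter up to 28 mm height, knob 16 mm diameter above it. It stands alone on the bench; the smaller brass weights on the wooden block are not part of the job. Origin: centre of the underside, z up along the axis
- thin_core_a: bystander: beige thin rock core, 25 mm diameter, 48 mm high, standing at the back. Origin: centre of the underside
- thin_core_b: bystander: reddish thin rock core, 25 mm diameter, 50 mm high, standing at the back. Origin: centre of the underside
- crushings_dish: bystander: glass dish of crushed rock, 60 mm diameter, 14 mm high, at the back. Origin: centre of the underside
Things that resemble listed ones, but are neither listed nor needed, are in the scene too. Leave any turquoise look-alike of the cal_cylinder alone. What is shaped like the core_tall but orange is not meant.

How it is judged:
By the outcome, as a careful person would: the job done as asked, in the order asked, and still so for the second after the job is handed in, with the robot touching nothing.
It also fails if it takes over 106 s, if anything falls off the work surface, if the arm or the gripper's body presses on something with over 40 N, if the wrist force passes 120 N, or if a joint passes its speed limit or range.

### The arm

A 6-joint arm with a two-finger parallel gripper is mounted at the origin on a cart in front of the work surface, level with it; the furniture and walls round the work are solid. World frame = base frame: x ahead of the robot, y to its left, z up, the work surface at z = 0. Lengths are in m, angles in rad, forces in N, time in s.
With the tool pointing down it reaches from about 0.275 to 0.875 m from the base axis. Payload 12.5 kg.
Tool frame: the origin (TCP) lies between the finger pads; the fingertips stand 25 mm ahead of it and the grasp point (between the pads) lies 6 mm ahead of it; z points along the fingers, y is the line along which they close (so a half turn about z gives the same grasp; the last joint's range is limited). The gripper opens to 85 mm and grips with 20 to 120 N. Pads are 22 mm wide; open, the fingers measure 114 mm over their backs; the gripper's body (76 mm by 85 mm) begins 54 mm behind the grasp point. The pads swing forward as they close: fully open they stand 13 mm farther back than shut.
Start: joints at [-1.364, 0.351, 1.652, -0, 1.139, -0.085], TCP at [0.158, -0.527, 0.256] pointing down, gripper open.
Joint ranges: [-2.75, 2.75], [-0.79, 2.1], [0.01, 2.65], [-1.57, 4.71], [0.07, 3.14], [-2.87, 2.87]. Speed limits (rad/s): [2.22, 2.22, 2.79, 3.14, 3.14, 3.14].

### API

Orientations are given as a unit quaternion [x, y, z, w].
In Python, from plant import manip gives the robot as it stands.
- The arm moves only by the shell command python3 -m handwheel 'ROWS' [FORCE]. ROWS is JSON, a list of rows, each a list of 7 numbers: the turn, a rotation vector about the tool's x, y, z in units of 6 degrees (1.0 is 6 degrees), then the shift along the tool's x, y, z in mm, then the opening, from 0 (shut) to 1 (fully open). A call has 1 to 5 rows; each row is the pose to reach, as a shift and turn from the pose commanded when the call began, along the tool's axes at that moment; what a row does not reach only later rows make up. A row lasts 1/8 s, in which the tool goes at most 62.5 mm and 10.7 degrees, less where a joint would pass 70% of its speed; a pose out of reach is approached as far as the arm can. A call with a gripper value outside its range is refused whole. The fingers move at their own pace and stop on an object; FORCE is the grip in N (left out, the last holds). Time passes only in rows, so rows that repeat a pose let the fingers close. It gives the time, the measured TCP pose, the force, the opening and the grip force at its end, in the units of the state.
- manip.state(): the state, without advancing time (a new reading comes with each control period).
- manip.read_camera(name): name is "scene" or "top"; returns a dict with "image" (480x640x3 uint8, blue, green, red), "depth" (480x640 float32, m along the optical axis (not along the pixel's ray), 0 where there is no reading), "camera_matrix" (3x3 intrinsics, pixels), "D" ([k1, k2, p1, p2, k3] as OpenCV has them; the pictures are not rectified), "origin" and "attitude" of the camera in the world. Camera axes: x right, y down, z forward; pixel columns grow to the right and rows downward; lengths in m; the calibration is good to about 2 mm. A picture is of the moment at which its call begins.
- manip.hand_in(): hands the job in; it is judged then, once.
Trained networks look in a picture, given as the dict that the camera call returned (one of the last four; its "shot" number tells which), for a name from the list of things; names that differ only in an ending like _2 or _b are one class to them, and where a whole thing is asked for, a point or a joint stands for the part that bears it (a point fixed in the world has none). Each returns a list of dicts, best first, with "score" (0 to 1); they miss things now and then, are a little off and sometimes report something else, mostly with a low value. They report only what shows in the picture. A call takes as long as a camera call. They do not tell look-alikes from the thing itself.
- manip.recognise(picture, query): "rect" ([left, top, right, bottom] in pixels, round what is visible of it).
- manip.silhouettes(picture, query): "region" (480x640 bool, what is visible of it) and "rect" ([left, top, right, bottom] in pixels, round what is visible of it).
- manip.spot_point(picture, query): "pixel" ([column, row] in pixels: a listed point, or the origin of a listed thing).
The state is a dict: "clock": time; "joint_positions": joint angles; "qd": joint speeds; "joint_efforts": joint torques, N m; "ee_pos": TCP position; "eef_rot": TCP orientation; "contact_force": force on the tool from outside, world axes, zero at the start; "moment": the same for the moment, N m; "width": finger opening in m; "finger_force": force on a finger pad.
Only numpy, scipy, OpenCV 4.12 (cv2) and the standard library are available. Lean on these libraries where they do the work, as an engineer would, in place of code of your own. Each camera call takes 0.05 s, during which the arm holds its last target. There are 200 camera calls.

## Working session

There is one attempt and no reset: what is moved stays moved. The work goes in short steps, Python scripts to look and compute and a shell command to move; the robot and the scene stay as the last step left them, time stands still between calls to the robot, and variables do not carry over. Pictures are saved under pics/ and viewed, at most 14 in all, crops included, and the job is handed in when it is done.

```bash
ls; mkdir -p pics
cat > h.py <<'E'
import numpy as np, cv2
from scipy.spatial.transform import Rotation as R
from plant import manip
def shot(name,fn=None):
    p=manip.read_camera(name)
    if fn: cv2.imwrite('pics/'+fn,p['image'])
    return p
def world(p,uv,depth=None):
    """pixels -> world pts using depth along optical axis"""
    uv=np.asarray(uv,float).reshape(-1,1,2)
    n=cv2.undistortPoints(uv,np.array(p['camera_matrix']),np.array(p['D'])).reshape(-1,2)
    d=np.asarray(depth).reshape(-1,1)
    c=np.c_[n,np.ones(len(n))]*d
    return rot(p).apply(c)+np.array(p['origin'])
def rot(p):
    a=np.array(p['attitude'])
    return R.from_matrix(a) if a.shape==(3,3) else R.from_quat(a)
def cloud(p,mask):
    v,u=np.nonzero(mask&(p['depth']>0))
    return world(p,np.c_[u,v],p['depth'][v,u])
E
python3 - <<'E'
from h import *
for n in('scene','top'):
    p=shot(n,n+'1.png'); print(n,p['origin'],p['attitude'],p['camera_matrix'],p['D'])
    for q in['pedestal','plug_tray','cal_cylinder','core_tall','core_short','transducer','big_weight','thin_core_a','crushings_dish']:
        for s in manip.silhouettes(p,q)[:5]:
            c=cloud(p,s['region'])
            if len(c)<5: print(q,'few');continue
            zt=np.percentile(c[:,2],97); t=c[c[:,2]>zt-.004]
            ctr=(t[:,:2].min(0)+t[:,:2].max(0))/2
            print(q,round(s['score'],2),np.round(s['rect']),'top z %.3f'%zt,'ctr',ctr.round(4),'ext',np.ptp(t[:,:2],axis=0).round(3))
print(manip.state())
E
```

```text
pics
scene [ 0.13936978 -1.24478096  1.12237228] [ 0.90905711 -0.20488653  0.08103389 -0.35365263] [[558.3097779    0.         316.11106709]
 [  0.         558.3097779  249.09479472]
 [  0.           0.           1.        ]] [0.01999862 0.         0.         0.         0.        ]
pedestal 0.93 [304. 252. 337. 274.] top z 0.036 ctr [ 0.5725 -0.3707] ext [0.049 0.05 ]
plug_tray 0.61 [276. 200. 319. 243.] top z 0.022 ctr [ 0.5821 -0.2028] ext [0.076 0.144]
cal_cylinder 0.65 [312. 236. 327. 260.] top z 0.093 ctr [ 0.5757 -0.3676] ext [0.037 0.038]
core_tall 0.76 [221. 185. 240. 208.] top z 0.052 ctr [ 0.4342 -0.0494] ext [0.037 0.037]
core_tall 0.67 [238. 204. 252. 224.] top z 0.054 ctr [ 0.4511 -0.1289] ext [0.035 0.036]
core_short 0.59 [257. 252. 273. 271.] top z 0.042 ctr [ 0.4387 -0.3177] ext [0.033 0.038]
core_short 0.33 [321. 182. 329. 200.] top z 0.052 ctr [ 0.6992 -0.1419] ext [0.021 0.027]
transducer 0.86 [244. 229. 266. 247.] top z 0.033 ctr [ 0.4485 -0.2176] ext [0.047 0.051]
thin_core_a 0.71 [336. 193. 349. 209.] top z 0.053 ctr [ 0.7255 -0.1921] ext [0.023 0.025]
thin_core
[... 1544 characters left out ...]

{'clock': 1.0, 'joint_positions': array([-1.36361959e+00,  3.50660740e-01,  1.65181829e+00,  1.01320824e-05,
        1.13909697e+00, -8.45967825e-02]), 'qd': array([ 0.00022291, -0.00071335,  0.00080388, -0.00058796, -0.00063657,
       -0.00026687]), 'joint_efforts': array([ 3.61006332e-04, -5.06047833e+01, -2.91649657e+01, -2.72519628e-05,
        6.79103541e-04, -1.54130890e-05]), 'ee_pos': array([ 0.15823208, -0.52672491,  0.25630411]), 'eef_rot': array([9.89377695e-01, 1.45367728e-01, 5.10271014e-06, 8.02997613e-06]), 'contact_force': array([-0.25235621, -0.14684339, -0.05232475]), 'moment': array([0.07282749, 0.01003537, 0.02645078]), 'finger_force': 0.0, 'width': 0.08567169517662601}
```

Run:
```python
import cv2
a=cv2.imread('pics/top1.png');cv2.imwrite('pics/top1c.png',cv2.resize(a[120:360,140:500],None,fx=2.2,fy=2.2,interpolation=cv2.INTER_CUBIC))
a=cv2.imread('pics/scene1.png');cv2.imwrite('pics/scene1c.png',cv2.resize(a[130:330,180:430],None,fx=3,fy=3,interpolation=cv2.INTER_CUBIC))
```

```text
(no output)
```

View pics/top1c.png

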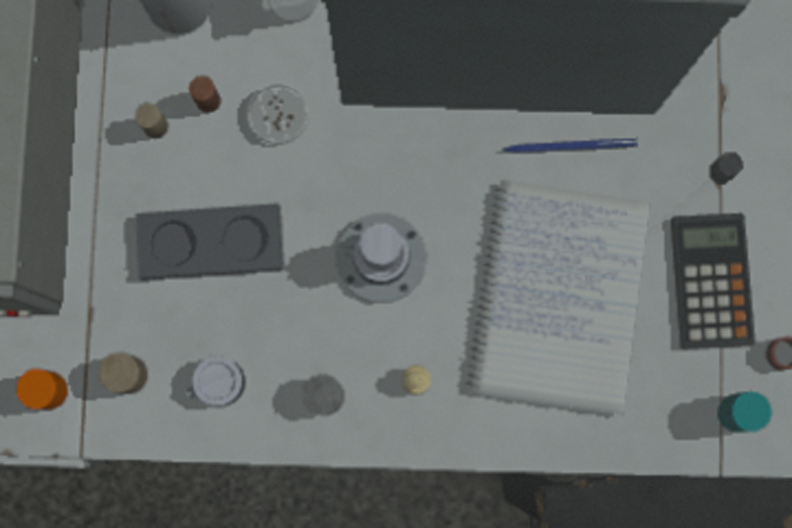

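View pics/scene1c.png

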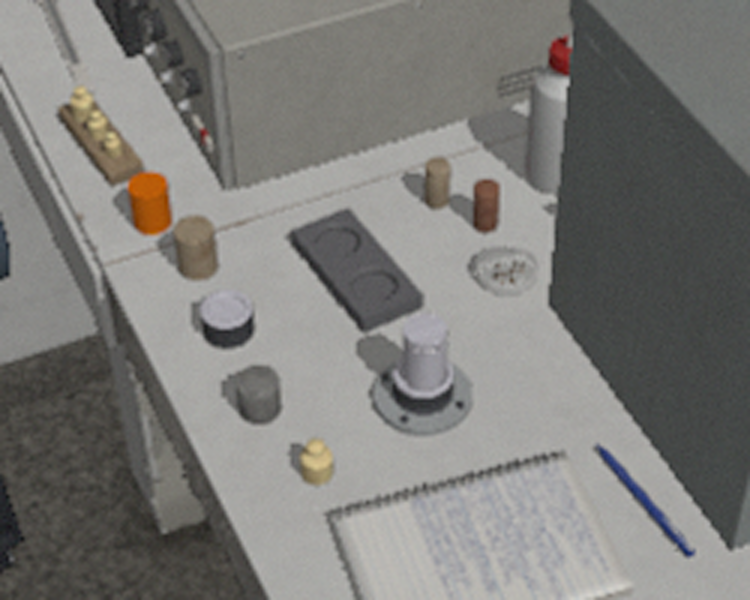

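The top view (crop px) shows cal cylinder/pedestal (380,250), tray (210,240), tall beige core (122,372), orange decoy (41,388), transducer (217,382) with its socket to the left, short core (323,394), and weight (416,379). A tall machine stands behind, at the top of the picture.

```bash
cat > meas.py <<'E'
from h import *
O={'cal':(.5745,-.368,.09,.019),'tall':(.453,-.1265,.05,.019),'short':(.438,-.3176,.038,.019),'trans':(.4485,-.2165,.03,.024),'weight':(.455,-.405,.028,.014),'cup':(.572,-.369,.035,.0265)}
def allpts(p):
    m=p['depth']>0; v,u=np.nonzero(m); return cloud(p,m),u,v
if __name__=='__main__':
    for n in('scene','top'):
        ps=[shot(n) for _ in range(3)]; p=dict(ps[0]); p['depth']=np.median([q['depth'] for q in ps],axis=0)
        c,u,v=allpts(p)
        t=c[(abs(c[:,0]-.45)<.06)&(abs(c[:,1]+.26)<.2)&(abs(c[:,2])<.01)]; print(n,'bench z',np.median(t[:,2]).round(4))
        for k,(x,y,z,r) in O.items():
            s=c[(np.hypot(c[:,0]-x,c[:,1]-y)<r+.008)&(abs(c[:,2]-z-.001)<.004)]
            (cx,cy),rr=cv2.minEnclosingCircle(s[:,:2].astype(np.float32))
            print(k,len(s),'z %.4f'%np.median(s[:,2]),'mean',s[:,:2].mean(0).round(4),'mec',round(cx,4),round(cy,4),round(rr,4))
        s=c[(abs(c[:,0]-.58)<.06)&(abs(c[:,1]+.203)<.1)&(c[:,2]>.014)&(c[:,2]<.024)]
        print('tray',cv2.minAreaRect(s[:,:2].astype(np.float32)),'z',np.median(s[:,2]))
        w=c[(abs(c[:,0]-.58)<.06)&(abs(c[:,1]+.203)<.06)&(c[:,2]>.005)&(c[:,2]<.0135)]
        for g in(w[w[:,1]>-.203],w[w[:,1]<-.203]): print('well',len(g),g.mean(0).round(4))
        b=c[(c[:,2]>.1)&(c[:,1]>-.75)&(c[:,1]<-.25)&(c[:,0]>.45)]; print('machine min x',np.percentile(b[:,0],[0,2]),b[:,2].max(), 'y',b[:,1].min(),b[:,1].max())
        b=c[(c[:,2]>.1)&(c[:,1]>-.2)&(c[:,0]>.3)&(c[:,0]<.9)]; print('oven min y',np.percentile(b[:,1],[0,2]),b[:,2].max(),b[:,0].min())
        # transducer socket
        x,y=O['trans'][:2]; s=c[(np.hypot(c[:,0]-x,c[:,1]-y)<.04)&(c[:,2]>.012)&(c[:,2]<.027)]; d=s[:,:2]-[x,y]; rr=np.hypot(*d.T); print('socket',d[rr>.0275].mean(0),(rr>.0275).sum())
E
python3 meas.py
```

```text
scene bench z -0.0003
cal 132 z 0.0900 mean [ 0.575  -0.3684] mec 0.5758 -0.3685 0.0203
tall 106 z 0.0498 mean [ 0.4528 -0.1262] mec 0.4527 -0.1246 0.0199
short 134 z 0.0384 mean [ 0.4381 -0.3174] mec 0.4379 -0.316 0.0202
trans 143 z 0.0290 mean [ 0.4486 -0.2164] mec 0.4484 -0.2154 0.0241
weight 32 z 0.0265 mean [ 0.4558 -0.4089] mec 0.4566 -0.4061 0.0125
cup 97 z 0.0346 mean [ 0.5683 -0.3757] mec 0.5729 -0.3678 0.027
tray ((0.5846901535987854, -0.19861994683742523), (0.06652030348777771, 0.14664697647094727), 6.080197811126709) z 0.017945633595360277
well 121 [ 0.5765 -0.1627  0.0102]
well 141 [ 0.5845 -0.2297  0.01  ]
machine min x [0.71758063 0.72107883] 0.623734619219015 y -0.7499721813177326 -0.2500501377751452
oven min y [-0.18408381 -0.06381911] 0.379032156815692 0.31960737490930446
socket [-0.01086598  0.030151  ] 6
top bench z -0.0006
cal 263 z 0.0900 mean [ 0.5744 -0.3686] mec 0.5745 -0.3685 0.0189
tall 245 z 0.0499 mean [ 0.4531 -0.1261] mec 0.4532 -0.126 0.0186
short 255 z 0.0380 mean [ 0.4377 -0.318 ] mec 0.4378 -0.3177 0.0191
trans 280 z 0.0293 mean [ 0.4479 -0.2159] mec 0.4482 -0.2162 0.0241
weight 46 z 0.0265 mean [ 0.4545 -0.4052] mec 0.4555 -0.4043 0.0137
cup 128 z 0.0348 mean [ 0.5632 -0.3691] mec 0.573 -0.3685 0.0263
tray ((0.5834646821022034, -0.20027035474777222), (0.06540393084287643, 0.14149697124958038), 5.542957782745361) z 0.017759899074093366
well 332 [ 0.5793 -0.165   0.0097]
well 334 [ 0.5865 -0.2343  0.0098]
machine min x [0.71826719 0.72024735] 0.4624817001790863 y -0.7495238200013293 -0.3191485557694929
oven min y [-0.19971303 -0.15046294] 0.21517436315841976 0.4842720071309543
socket [-0.01219921  0.02785042] 14
```

```bash
cat > go.py <<'E'
import sys
from h import *
x,y,z,yaw=map(float,sys.argv[1:5])   # TCP target, yaw (deg) of tool x; 90 => tool y = world +x
s=manip.state(); q=R.from_quat(s['eef_rot'])
T=R.from_euler('z',yaw,degrees=True)*R.from_euler('x',180,degrees=True)
rv=(q.inv()*T).as_rotvec(degrees=True)/6
print('turn',rv.round(2),'shift',(q.inv().apply(np.array([x,y,z])-s['ee_pos'])*1e3).round(1),'t',round(s['clock'],2))
E
python3 go.py .5745 -.3685 .15 90
python3 - <<'E'
from meas import *
c,u,v=allpts(shot('top'))
for n in('scene','top'):
  c,u,v=allpts(shot(n))
  for x0 in(.4,.45,.5,.55,.6,.65):
    b=c[(c[:,0]>x0)&(c[:,0]<x0+.05)&(c[:,2]>.06)&(c[:,1]>-.18)&(c[:,1]<.2)]
    print(n,x0,len(b),b[b[:,1].argmin()].round(3) if len(b) else '')
E
```

```text
turn [  0.     0.   -12.21] shift [444.2 -31.8 106.3] t 1.3
scene 0.4 0 
scene 0.45 444 [ 0.499 -0.044  0.071]
scene 0.5 2141 [ 0.526 -0.07   0.074]
scene 0.55 1525 [ 0.597 -0.071  0.119]
scene 0.6 1505 [ 0.637 -0.071  0.12 ]
scene 0.65 1449 [ 0.652 -0.07   0.062]
top 0.4 0 
top 0.45 721 [ 0.495 -0.031  0.133]
top 0.5 4365 [ 0.534 -0.066  0.182]
top 0.55 3934 [ 0.584 -0.064  0.19 ]
top 0.6 3840 [ 0.642 -0.065  0.17 ]
top 0.65 3767 [ 0.682 -0.065  0.175]
```

```bash
python3 -m handwheel '[[0,0,-2,60,0,0,1],[0,0,-3.5,120,-10,0,1],[0,0,-5,180,-15,0,1],[0,0,-7,240,-20,10,1],[0,0,-8.5,300,-25,40,1]]' 40; python3 go.py .5745 -.3685 .15 90
```

```text
clock: 2.08
ee_pos: [0.4367, -0.4176, 0.2193]
eef_rot: [0.829, 0.56, 0.0, 0.002]
contact_force: [0.1, -0.4, -0.2]
width: 0.0852
finger_force: 0.0
turn [ 0.02  0.02 -3.65] shift [ 97.  109.3  69.5] t 2.08
```

```bash
python3 -m handwheel '[[0,0,-1.5,40,45,20,1],[0,0,-3,80,90,45,1],[0,0,-3.7,97,109,69,1],[0,0,-3.7,97,109,69,1]]'; python3 go.py .5745 -.3685 .078 90
```

```text
clock: 2.58
ee_pos: [0.5727, -0.3679, 0.1468]
eef_rot: [0.707, 0.708, -0.0, -0.002]
contact_force: [-0.9, -0.5, 0.1]
width: 0.0856
finger_force: 0.0
turn [-0.03 -0.02  0.01] shift [-0.8  2.  68.8] t 2.58
```

```bash
python3 -m handwheel '[[0,0,0,0,1,35,1],[0,0,0,0,1,69,1],[0,0,0,0,1,69,0.2],[0,0,0,0,1,69,0.2],[0,0,0,0,1,69,0.2]]' 40;python3 -m handwheel '[[0,0,0,0,0,0,0.2],[0,0,0,0,0,0,0.2],[0,0,0,0,0,0,0.2]]' 40; python3 go.py .5745 -.3685 .078 90
```

```text
clock: 3.2
ee_pos: [0.5737, -0.3705, 0.0828]
eef_rot: [0.708, 0.706, 0.0, 0.002]
contact_force: [-3.1, 0.2, 6.5]
width: 0.0361
finger_force: 39.3
clock: 3.58
ee_pos: [0.5737, -0.3704, 0.0828]
eef_rot: [0.708, 0.707, 0.0, 0.002]
contact_force: [-1.4, -0.3, 6.2]
width: 0.0357
finger_force: 39.3
turn [ 0.02  0.02 -0.01] shift [1.9 0.8 4.8] t 3.58
```

```bash
python3 -m handwheel '[[0,0,0,0,0,-25,0.2],[0,0,0,0,0,-60,0.2],[0,0,0,55,0,-70,0.2],[0,0,0,110,3,-70,0.2],[0,0,0,160,5,-70,0.2]]' 40; python3 go.py .580 -.165 .11 90
```

```text
clock: 4.2
ee_pos: [0.5783, -0.208, 0.1517]
eef_rot: [0.708, 0.707, 0.0, 0.001]
contact_force: [0.3, -0.1, -2.5]
width: 0.036
finger_force: 40.7
turn [ 0.01  0.01 -0.02] shift [43.1  1.6 41.7] t 4.2
```

```bash
cat > look.py <<'E'
# where is a held disc top?  args: r zlo zhi  -> uses region around TCP
import sys
from meas import *
r,off=float(sys.argv[1]),float(sys.argv[2])  # radius, object's top z minus TCP z
s=manip.state(); x,y,z=s['ee_pos']; print('tcp',s['ee_pos'].round(4))
for n in('scene','top'):
    p=shot(n,len(sys.argv)>3 and n+sys.argv[3]+'.png'); c,u,v=allpts(p)
    zt=z+off
    m=(np.hypot(c[:,0]-x,c[:,1]-y)<r+.006)&(abs(c[:,2]-zt)<.004)
    print(n,'top',m.sum(), c[m].mean(0).round(4) if m.any() else '')
    m=(np.hypot(c[:,0]-x,c[:,1]-y)<r+.006)&(c[:,2]<zt-.005)&(c[:,2]>z-.07)
    print(' side lo x,y range',m.sum(), np.percentile(c[m][:,:2],[1,99],axis=0).round(4).tolist() if m.sum() else '')
E
python3 -c 1
python3 -m handwheel '[[0,0,0,20,1,20,0.2],[0,0,0,41,2,42,0.2],[0,0,0,41,2,42,0.2],[0,0,0,41,2,42,0.2]]' 40; python3 look.py .019 .007 2; python3 -c "
import cv2
a=cv2.imread('pics/scene2.png');b=cv2.imread('pics/top2.png')
cv2.imwrite('pics/v2.png',cv2.hconcat([cv2.resize(a[150:280,230:360],(400,400)),cv2.resize(b[150:280,150:280],(400,400))]))"
```

```text
clock: 4.7
ee_pos: [0.5809, -0.1694, 0.1097]
eef_rot: [0.708, 0.707, 0.0, 0.001]
contact_force: [1.2, 0.1, -1.9]
width: 0.0361
finger_force: 40.6
tcp [ 0.5809 -0.1694  0.1097]
scene top 101 [ 0.5835 -0.1707  0.1164]
 side lo x,y range 198 [[0.5598, -0.1881], [0.602, -0.1645]]
top top 0 
 side lo x,y range 7 [[0.5668, -0.1853], [0.5761, -0.1785]]
```

View pics/v2.png

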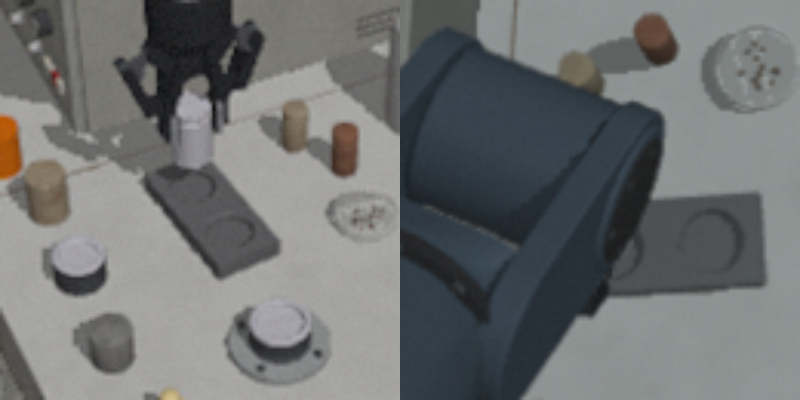

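```bash
cat > side.py <<'E'
# fit circle of known radius to the held object's side below the fingertips (scene cam). args: r zlo zhi (world)
import sys
from meas import *
from scipy.optimize import least_squares
r,zl,zh=map(float,sys.argv[1:4])
s=manip.state(); x,y,z=s['ee_pos']; print('tcp',s['ee_pos'].round(4))
ps=[shot('scene') for _ in range(3)]; p=dict(ps[0]); p['depth']=np.median([q['depth'] for q in ps],axis=0)
c,u,v=allpts(p)
m=(np.hypot(c[:,0]-x,c[:,1]-y)<r+.007)&(c[:,2]>zl)&(c[:,2]<zh); q=c[m]
f=least_squares(lambda t:np.hypot(q[:,0]-t[0],q[:,1]-t[1])-r,[x,y],loss='soft_l1',f_scale=.0007)
print('fit',f.x.round(4),len(q),'rms',np.sqrt((f.fun**2).mean()).round(5),'x range',np.percentile(q[:,0],[1,99]).round(4),'zmin',q[:,2].min().round(4))
E
python3 side.py .019 .055 .08
```

```text
tcp [ 0.5808 -0.1696  0.1096]
fit [ 0.5822 -0.1649] 78 rms 0.00139 x range [0.5627 0.5993] zmin 0.057
```

```bash
cat >> side.py <<'E'
for k in('tall','short'):
    x,y,zz,r=O[k]; m=(np.hypot(c[:,0]-x,c[:,1]-y)<r+.007)&(c[:,2]>.006)&(c[:,2]<zz-.006); q=c[m]
    f=least_squares(lambda t:np.hypot(q[:,0]-t[0],q[:,1]-t[1])-r,[x,y],loss='soft_l1',f_scale=.0007)
    print(k,'side-top',(f.x-[x,y]).round(4),len(q))
E
python3 side.py .019 .055 .08
```

```text
tcp [ 0.5805 -0.1693  0.109 ]
fit [ 0.5812 -0.1649] 74 rms 0.00148 x range [0.563 0.594] zmin 0.0556
tall side-top [0.0002 0.0019] 130
short side-top [0.001 0.002] 94
```

```bash
python3 -m handwheel '[[0,0,0,2,-1,10,0.2],[0,0,0,2,-1,25,0.2],[0,0,0,2,-1,36,0.2],[0,0,0,2,-1,42,0.2],[0,0,0,2,-1,47,0.2]]' 40;python3 -m handwheel '[[0,0,0,0,0,0,0.2],[0,0,0,0,0,0,0.2]]'; python3 side.py .019 .02 .035
```

```text
clock: 5.72
ee_pos: [0.5795, -0.1666, 0.0625]
eef_rot: [0.708, 0.707, -0.0, -0.0]
contact_force: [-18.1, 6.7, 53.1]
width: 0.0362
finger_force: 45.9
clock: 5.98
ee_pos: [0.5794, -0.1666, 0.0627]
eef_rot: [0.708, 0.707, -0.0, -0.0]
contact_force: [-6.7, 1.9, 13.1]
width: 0.0358
finger_force: 41.9
tcp [ 0.5794 -0.1666  0.0627]
fit [ 0.5806 -0.1625] 47 rms 0.00187 x range [0.5608 0.5987] zmin 0.0204
tall side-top [0.0001 0.0019] 132
short side-top [0.0013 0.0023] 96
```

```bash
python3 -m handwheel '[[0,0,0,0,0,0,0.8],[0,0,0,0,0,0,0.9],[0,0,0,0,0,-20,1],[0,0,0,0,0,-60,1],[0,0,0,-60,-20,-80,1]]'; python3 go.py .438 -.3185 .08 90
```

```text
clock: 6.75
ee_pos: [0.5621, -0.2219, 0.1438]
eef_rot: [0.706, 0.708, 0.001, 0.002]
contact_force: [0.5, -0.7, 0.4]
width: 0.0853
finger_force: 0.0
turn [0.04 0.01 0.03] shift [ -96.1 -124.7   63.5] t 6.75
```

```bash
python3 -m handwheel '[[0,0,0,-40,-45,20,1],[0,0,0,-80,-95,40,1],[0,0,0,-96,-125,63,1],[0,0,0,-96,-125,63,1],[0,0,0,-96,-125,63,1]]'; python3 go.py .438 -.319 .036 90
```

```text
clock: 7.38
ee_pos: [0.4362, -0.3193, 0.0785]
eef_rot: [0.708, 0.707, 0.0, 0.001]
contact_force: [0.7, -0.1, 0.5]
width: 0.0855
finger_force: 0.0
turn [ 0.01  0.01 -0.01] shift [ 0.3  1.7 42.5] t 7.38
```

Run:
```python
from meas import *
c,u,v=allpts(shot('scene','scene3.png'))
x,y=.580,-.165
s=c[(np.hypot(c[:,0]-x,c[:,1]-y)<.027)&(c[:,2]>.064)&(c[:,2]<.078)]; print(len(s),s.mean(0).round(4),'z sd by half',[np.median(s[s[:,i]<m][:,2]).round(4) for i,m in((0,x),(1,y))],np.median(s[:,2]))
s=c[(np.hypot(c[:,0]-.438,c[:,1]+.3176)<.027)&(abs(c[:,2]-.038)<.004)]; print('short',s.mean(0))
```

```text
113 [ 0.5792 -0.1651  0.0702] z sd by half [np.float64(0.0702), np.float64(0.0707)] 0.07017510406916228
short [ 0.43778583 -0.31761261  0.03797942]
```

```bash
python3 -m handwheel '[[0,0,0,1,1,25,1],[0,0,0,1,1,41,1],[0,0,0,1,1,42,0.2],[0,0,0,1,1,42,0.2],[0,0,0,1,1,42,0.2]]' 40;python3 -m handwheel '[[0,0,0,0,0,0,0.2],[0,0,0,0,0,0,0.2]]' 40; python3 go.py .438 -.318 .12 90
```

```text
clock: 8.05
ee_pos: [0.4368, -0.3183, 0.0362]
eef_rot: [0.708, 0.707, 0.0, 0.001]
contact_force: [-0.2, 2.1, 3.4]
width: 0.0367
finger_force: 39.6
clock: 8.3
ee_pos: [0.4368, -0.3183, 0.0362]
eef_rot: [0.708, 0.707, 0.0, 0.001]
contact_force: [0.2, 1.6, 6.2]
width: 0.037
finger_force: 39.9
turn [ 0.01  0.01 -0.01] shift [  0.2   1.3 -83.8] t 8.3
```

```bash
python3 -m handwheel '[[0,0,0,0,0,-25,0.2],[0,0,0,5,15,-60,0.2],[0,0,0,35,65,-60,0.2],[0,0,0,65,115,-60,0.2],[0,0,0,83,150,-50,0.2]]' 40; python3 -m handwheel '[[0,0,0,0,0,0,0.2],[0,0,0,0,0,0,0.2]]' 40; python3 go.py .586 -.2351 .047 90; python3 side.py .019 .050 .065
```

```text
clock: 8.93
ee_pos: [0.5886, -0.2339, 0.0862]
eef_rot: [0.707, 0.707, 0.0, 0.001]
contact_force: [0.6, -0.8, -2.3]
width: 0.0372
finger_force: 40.5
clock: 9.18
ee_pos: [0.5858, -0.2353, 0.0852]
eef_rot: [0.708, 0.707, -0.0, -0.0]
contact_force: [-0.0, -0.8, -1.2]
width: 0.0365
finger_force: 40.6
turn [-0.01 -0.   -0.01] shift [ 0.2  0.2 38.2] t 9.18
tcp [ 0.5858 -0.2353  0.0852]
fit [ 0.5866 -0.2329] 48 rms 0.00167 x range [0.564  0.6025] zmin 0.0502
tall side-top [0.     0.0022] 130
short side-top [0. 0.] 0
```

```bash
python3 -m handwheel '[[0,0,0,0,0,15,0.2],[0,0,0,0,0,28,0.2],[0,0,0,0,0,34,0.2],[0,0,0,0,0,37,0.2],[0,0,0,0,0,38.5,0.2]]' 40;python3 -m handwheel '[[0,0,0,0,0,0,0.2],[0,0,0,0,0,0,0.2]]'
```

```text
clock: 9.95
ee_pos: [0.5865, -0.2352, 0.0467]
eef_rot: [0.708, 0.707, 0.0, 0.0]
contact_force: [0.5, -0.7, -0.1]
width: 0.037
finger_force: 40.6
clock: 10.2
ee_pos: [0.5865, -0.2352, 0.0471]
eef_rot: [0.708, 0.707, 0.0, 0.0]
contact_force: [0.8, -1.0, -1.5]
width: 0.0368
finger_force: 40.6
```

Just above the floor (0.5–1 mm). Release, rise, and go to the tall core.

```bash
python3 -m handwheel '[[0,0,0,0,0,0.6,0.2],[0,0,0,0,0,0.6,0.5],[0,0,0,0,0,0.6,1],[0,0,0,0,0,-20,1],[0,0,0,0,0,-60,1]]'; python3 -m handwheel '[[0,0,0,0,-40,-10,1],[0,0,0,40,-90,-10,1],[0,0,0,90,-128,0,1],[0,0,0,109,-134,0,1],[0,0,0,109,-134,0,1]]';  python3 go.py .4525 -.1263 .042 90
python3 - <<'E'
from meas import *
c,u,v=allpts(shot('scene','scene4.png'))
x,y=.587,-.2345
s=c[(np.hypot(c[:,0]-x,c[:,1]-y)<.027)&(c[:,2]>.040)&(c[:,2]<.058)]; print(len(s),s.mean(0).round(4),'z by half',[np.median(s[s[:,i]<m][:,2]).round(4) for i,m in((0,x),(1,y))],np.median(s[:,2]))
E
```

```text
clock: 10.82
ee_pos: [0.5859, -0.2349, 0.1076]
eef_rot: [0.708, 0.707, -0.0, -0.001]
contact_force: [0.7, -0.4, 0.2]
width: 0.0852
finger_force: 0.0
clock: 11.45
ee_pos: [0.4532, -0.1254, 0.108]
eef_rot: [0.707, 0.707, 0.0, 0.001]
contact_force: [0.4, -1.0, -0.2]
width: 0.0853
finger_force: 0.0
turn [0.02 0.01 0.  ] shift [-0.8 -0.8 66. ] t 11.45
129 [ 0.5855 -0.2358  0.0471] z by half [np.float64(0.0475), np.float64(0.0473)] 0.0474048913277505
```

```bash
python3 -m handwheel '[[0,0,0,-0.5,-1,30,1],[0,0,0,-0.5,-1,62,1],[0,0,0,-0.5,-1,66,0.2],[0,0,0,-0.5,-1,66,0.2],[0,0,0,-0.5,-1,66,0.2]]' 40;python3 -m handwheel '[[0,0,0,0,0,0,0.2],[0,0,0,0,0,0,0.2]]' 40
```

```text
clock: 12.12
ee_pos: [0.4524, -0.127, 0.042]
eef_rot: [0.708, 0.707, 0.0, 0.001]
contact_force: [-1.5, -1.2, 2.3]
width: 0.0372
finger_force: 39.7
clock: 12.38
ee_pos: [0.4524, -0.127, 0.042]
eef_rot: [0.708, 0.707, 0.0, 0.001]
contact_force: [-1.3, -1.7, 7.4]
width: 0.0368
finger_force: 40.2
```

```bash
python3 -m handwheel '[[0,0,0,0,0,-30,0.2],[0,0,0,-15,0,-78,0.2],[0,0,0,-70,15,-80,0.2],[0,0,0,-125,40,-80,0.2],[0,0,0,-175,70,-80,0.2]]' 40;python3 go.py .5725 -.3694 .115 90
```

```text
clock: 13.0
ee_pos: [0.5219, -0.3037, 0.1219]
eef_rot: [0.708, 0.706, 0.0, 0.001]
contact_force: [0.2, 0.3, -0.7]
width: 0.0367
finger_force: 40.6
turn [ 0.01  0.01 -0.02] shift [-65.6  50.8   7. ] t 13.0
```

```bash
python3 -m handwheel '[[0,0,0,-35,28,3,0.2],[0,0,0,-60,46,6,0.2],[0,0,0,-65.5,51,7,0.2],[0,0,0,-65.5,51,7,0.2],[0,0,0,-65.5,51,7,0.2]]' 40;python3 go.py .5725 -.3694 .0725 90; python3 side.py .019 .076 .09
python3 - <<'E'
from meas import *
from scipy.optimize import least_squares
for n in('scene','top'):
    c,u,v=allpts(shot(n,n+'5.png')); s=c[(np.hypot(c[:,0]-.573,c[:,1]+.3685)<.032)&(abs(c[:,2]-.036)<.004)]
    if len(s)>5: print(n,len(s),cv2.minEnclosingCircle(s[:,:2].astype(np.float32)))
E
```

```text
clock: 13.62
ee_pos: [0.5718, -0.3662, 0.1141]
eef_rot: [0.707, 0.707, -0.0, -0.0]
contact_force: [-0.4, 0.4, -1.6]
width: 0.0372
finger_force: 40.6
turn [-0.   -0.   -0.01] shift [-3.2  0.7 41.6] t 13.62
tcp [ 0.5718 -0.3662  0.1141]
fit [ 0.5725 -0.3633] 43 rms 0.00112 x range [0.5545 0.5866] zmin 0.0761
tall side-top [0. 0.] 0
short side-top [0. 0.] 0
scene 112 ((0.5730753540992737, -0.3675384819507599), 0.028008997440338135)
top 15 ((0.5569602251052856, -0.3517962694168091), 0.009955130517482758)
```

```bash
python3 -m handwheel '[[0,0,0,-3,0.7,15,0.2],[0,0,0,-3,0.7,28,0.2],[0,0,0,-3,0.7,36,0.2],[0,0,0,-3,0.7,39,0.2],[0,0,0,-3,0.7,41,0.2]]' 40;python3 -m handwheel '[[0,0,0,0,0,0.3,0.2],[0,0,0,0,0,0.6,0.2]]'
```

```text
clock: 14.5
ee_pos: [0.573, -0.3702, 0.0727]
eef_rot: [0.708, 0.707, 0.0, 0.0]
contact_force: [0.7, 0.7, -2.1]
width: 0.0372
finger_force: 40.6
clock: 14.75
ee_pos: [0.573, -0.3702, 0.0725]
eef_rot: [0.708, 0.707, 0.0, 0.0]
contact_force: [-0.0, 0.7, -0.9]
width: 0.0369
finger_force: 40.6
```

```bash
python3 -m handwheel '[[0,0,0,0,0,0.3,0.5],[0,0,0,0,0,0.3,1],[0,0,0,0,0,0,1],[0,0,0,0,0,-30,1],[0,0,0,0,0,-70,1]]'; python3 -m handwheel '[[0,0,-1,30,-30,-10,1],[0,0,-2,80,-80,-10,1],[0,0,-3,130,-115,10,1],[0,0,-3.6,154,-125,40,1],[0,0,-3.6,154,-125,50,1]]';  python3 go.py .4478 -.2165 .07 112
python3 - <<'E'
from meas import *
for n in('scene','top'):
    c,u,v=allpts(shot(n,n+'6.png'))
    x,y=.573,-.3685
    s=c[(np.hypot(c[:,0]-x,c[:,1]-y)<.027)&(c[:,2]>.074)&(c[:,2]<.09)]
    if len(s): print(n,len(s),s.mean(0).round(4),'z by half',[np.median(s[s[:,i]<m][:,2]).round(4) for i,m in((0,x),(1,y))],np.median(s[:,2]),cv2.minEnclosingCircle(s[:,:2].astype(np.float32)))
E
```

```text
clock: 15.38
ee_pos: [0.5725, -0.3699, 0.1422]
eef_rot: [0.708, 0.707, -0.0, -0.001]
contact_force: [0.4, -0.4, 0.8]
width: 0.0856
finger_force: 0.0
clock: 16.0
ee_pos: [0.4467, -0.2141, 0.0912]
eef_rot: [0.562, 0.827, -0.0, -0.001]
contact_force: [1.0, -1.3, 0.0]
width: 0.0853
finger_force: 0.0
turn [-0.02 -0.02 -0.06] shift [-2.7  0.2 21.2] t 16.0
scene 151 [ 0.5726 -0.3701  0.0797] z by half [np.float64(0.0802), np.float64(0.0798)] 0.0799182344032352 ((0.5720140933990479, -0.3680170774459839), 0.020859241485595703)
top 274 [ 0.5722 -0.3697  0.08  ] z by half [np.float64(0.0801), np.float64(0.0797)] 0.07983737801909951 ((0.5721538066864014, -0.3696049451828003), 0.019336149096488953)
```

```bash
python3 -m handwheel '[[0,0,0,-2.5,0,25,1],[0,0,0,-2.5,0,55,1],[0,0,0,-2.5,0,62,0.3],[0,0,0,-2.5,0,62,0.3],[0,0,0,-2.5,0,62,0.3]]' 40;python3 -m handwheel '[[0,0,0,0,0,0,0.3],[0,0,0,0,0,0,0.3]]' 40
```

```text
clock: 16.73
ee_pos: [0.4497, -0.2189, 0.0313]
eef_rot: [0.563, 0.827, 0.0, 0.001]
contact_force: [0.6, -0.6, -1.3]
width: 0.0463
finger_force: 41.2
clock: 16.98
ee_pos: [0.4497, -0.2188, 0.0312]
eef_rot: [0.563, 0.827, -0.0, 0.001]
contact_force: [-0.9, -1.3, 7.8]
width: 0.0465
finger_force: 41.8
```

```bash
python3 -m handwheel '[[0,0,0,0,0,-40,0.3],[0,0,0,0,0,-95,0.3],[0,0,0,-50,15,-110,0.3],[0,0,0,-105,32,-110,0.3],[0,0,0,-155,48,-110,0.3]]' 40;python3 go.py .5737 -.3724 .135 111.7
```

```text
clock: 17.6
ee_pos: [0.5516, -0.3463, 0.1409]
eef_rot: [0.563, 0.827, 0.0, 0.0]
contact_force: [0.2, -0.2, -0.8]
width: 0.0466
finger_force: 42.4
turn [ 0.01  0.01 -0.03] shift [-32.4  11.    6. ] t 17.6
```

```bash
python3 -m handwheel '[[0,0,0,-20,6,0,0.3],[0,0,0,-32,11,5,0.3],[0,0,0,-32,11,5,0.3],[0,0,0,-32,11,5,0.3]]' 40;python3 go.py .5737 -.3724 .1075 111.7; python3 side.py .024 .106 .112
python3 - <<'E'
from meas import *
s=manip.state();print(s['ee_pos'])
c,u,v=allpts(shot('scene','scene7.png'))
a=cv2.imread('pics/scene7.png');b=shot('top')['image']
cv2.imwrite('pics/v7.png',cv2.hconcat([cv2.resize(a[190:300,260:370],(400,400)),cv2.resize(b[170:280,250:360],(400,400))]))
x,y=.573,-.369
q=c[(np.hypot(c[:,0]-x,c[:,1]-y)<.05)]
for z in np.arange(.05,.15,.005):
    g=q[abs(q[:,2]-z)<.0025]
    if len(g): print(round(z,3),len(g),np.percentile(g[:,:2],[0,100],axis=0).round(4).tolist())
E
```

```text
clock: 18.1
ee_pos: [0.5721, -0.3698, 0.1351]
eef_rot: [0.563, 0.827, 0.0, -0.0]
contact_force: [0.2, 0.4, -1.3]
width: 0.0468
finger_force: 42.3
turn [-0.   -0.01 -0.03] shift [-3.   0.6 27.6] t 18.1
tcp [ 0.5721 -0.3698  0.1351]
fit [ 0.5693 -0.3651] 16 rms 0.00074 x range [0.5568 0.5849] zmin 0.1061
tall side-top [0. 0.] 0
short side-top [0. 0.] 0
[ 0.57234347 -0.37013888  0.13550503]
0.05 21 [[0.554, -0.3893], [0.5883, -0.3627]]
0.055 19 [[0.5541, -0.3882], [0.5889, -0.367]]
0.06 19 [[0.5545, -0.3893], [0.5879, -0.366]]
0.065 22 [[0.5537, -0.3887], [0.5873, -0.3625]]
0.07 19 [[0.5548, -0.3872], [0.5875, -0.3649]]
0.075 25 [[0.5551, -0.3885], [0.5906, -0.3577]]
0.08 68 [[0.5535, -0.3896], [0.5912, -0.3602]]
0.085 8 [[0.5553, -0.3899], [0.5732, -0.3654]]
0.105 6 [[0.5645, -0.3877], [0.5896, -0.3804]]
0.11 18 [[0.5564, -0.392], [0.59, -0.3794]]
0.115 22 [[0.5461, -0.3917], [0.603, -0.369]]
0.12 22 [[0.542, -0.3933], [0.6076, -0.366]]
0.125 37 [[0.5372, -0.3937], [0.6074, -0.3542]]
0.13 83 [[0.5362, -0.3927], [0.6061, -0.3481]]
0.135 78 [[0.5376, -0.3937], [0.6006, -0.3462]]
0.14 30 [[0.5398, -0.3936], [0.6063, -0.351]]
0.145 18 [[0.5402, -0.3931], [0.6041, -0.3491]]
```

View pics/v7.png

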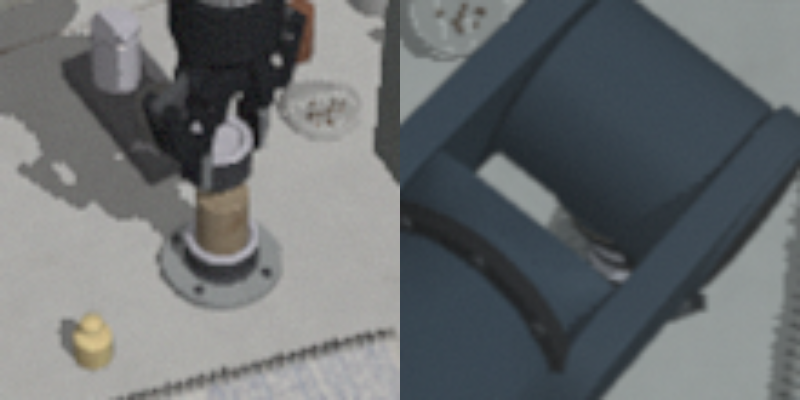

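```bash
cat > cmp.py <<'E'
from meas import *
from scipy.optimize import least_squares
P=[]
for _ in range(6):
    p=shot('scene'); P.append(allpts(p)[0])
c=np.vstack(P); t=manip.state()['ee_pos']; print('tcp',t.round(4))
V=np.array(p['origin'])[:2]
def fit(ctr,r,zl,zh,half=50):
    x=np.array(ctr)
    for _ in range(4):
        d=c[:,:2]-x; n=(V-x)/np.linalg.norm(V-x)
        m=(np.hypot(*d.T)<r+.004)&(np.hypot(*d.T)>r-.005)&(c[:,2]>zl)&(c[:,2]<zh)&(d@n>np.cos(np.radians(half))*np.hypot(*d.T))
        q=c[m]; f=least_squares(lambda s:np.hypot(q[:,0]-s[0],q[:,1]-s[1])-r,x,loss='soft_l1',f_scale=.0007); x=f.x
    return x.round(4),m.sum(),np.sqrt((f.fun**2).mean()).round(4)
print('core',fit((.5723,-.3697),.019,.042,.074))
for zl,zh in((.107,.120),(.120,.132),(.107,.132)):
    for h in(30,45,60): print('trans',zl,zh,h,fit(t[:2],.024,zl,zh,h))
E
python3 cmp.py
```

```text
tcp [ 0.5725 -0.3706  0.1352]
core (array([ 0.5736, -0.3672]), np.int64(548), np.float64(0.0017))
trans 0.107 0.12 30 (array([ 0.5667, -0.3648]), np.int64(109), np.float64(0.0021))
trans 0.107 0.12 45 (array([ 0.57  , -0.3655]), np.int64(172), np.float64(0.002))
trans 0.107 0.12 60 (array([ 0.5711, -0.3657]), np.int64(202), np.float64(0.0018))
trans 0.12 0.132 30 (array([ 0.5603, -0.3646]), np.int64(87), np.float64(0.002))
trans 0.12 0.132 45 (array([ 0.5695, -0.3657]), np.int64(157), np.float64(0.0019))
trans 0.12 0.132 60 (array([ 0.5704, -0.3658]), np.int64(196), np.float64(0.0018))
trans 0.107 0.132 30 (array([ 0.565 , -0.3647]), np.int64(194), np.float64(0.0021))
trans 0.107 0.132 45 (array([ 0.5701, -0.3656]), np.int64(328), np.float64(0.0019))
trans 0.107 0.132 60 (array([ 0.5708, -0.3657]), np.int64(403), np.float64(0.0018))
```

```bash
python3 -m handwheel '[[0,0,0,-2.2,0.9,8,0.3],[0,0,0,-2.2,0.9,16,0.3],[0,0,0,-2.2,0.9,20,0.3],[0,0,0,-2.2,0.9,22,0.3],[0,0,0,-2.2,0.9,23.5,0.3]]' 40;python3 -m handwheel '[[0,0,0,0,0,0.7,0.3],[0,0,0,0,0,1.4,0.3],[0,0,0,0,0,1.4,0.3]]'
```

```text
clock: 19.27
ee_pos: [0.5742, -0.3724, 0.1117]
eef_rot: [0.563, 0.827, -0.0, 0.0]
contact_force: [0.7, 0.6, -1.6]
width: 0.0466
finger_force: 42.3
clock: 19.65
ee_pos: [0.5742, -0.3724, 0.1103]
eef_rot: [0.563, 0.827, -0.0, 0.0]
contact_force: [-0.3, 1.2, -1.9]
width: 0.0467
finger_force: 42.3
```

```bash
python3 -m handwheel '[[0,0,0,0,0,1,0.3],[0,0,0,0,0,1.5,0.3],[0,0,0,0,0,2,0.3],[0,0,0,0,0,2,0.3]]' 40; python3 -m handwheel '[[0,0,0,0,0,0.8,0.3],[0,0,0,0,0,1.6,0.3],[0,0,0,0,0,1.6,0.3]]'
```

```text
clock: 20.15
ee_pos: [0.5741, -0.3723, 0.1082]
eef_rot: [0.563, 0.827, 0.0, -0.0]
contact_force: [1.0, 0.2, -1.7]
width: 0.0466
finger_force: 42.3
clock: 20.52
ee_pos: [0.5741, -0.3723, 0.1065]
eef_rot: [0.563, 0.827, 0.0, -0.0]
contact_force: [-1.2, 0.3, -1.5]
width: 0.0469
finger_force: 42.3
```

It slid over the core with no contact force. Release and rise.

```bash
python3 -m handwheel '[[0,0,0,0,0,0,0.45],[0,0,0,0,0,0,0.6],[0,0,0,0,0,0,1],[0,0,0,0,0,0,1],[0,0,0,0,0,-30,1]]' 30; python3 -m handwheel '[[0,0,0,0,0,-30,1],[0,0,1,0,-50,-40,1],[0,0,2,0,-100,-20,1],[0,0,3.6,-25,-120,0,1],[0,0,3.6,-25,-120,20,1]]';  python3 go.py .4545 -.4052 .08 90
python3 - <<'E'
from meas import *
for n in('scene','top'):
    p=shot(n,n+'8.png');c,u,v=allpts(p)
    x,y=.573,-.3695
    s=c[(np.hypot(c[:,0]-x,c[:,1]-y)<.032)&(c[:,2]>.098)&(c[:,2]<.112)]
    if len(s): print(n,len(s),s.mean(0).round(4),'z by half',[(np.median(s[s[:,i]<m][:,2]).round(4),np.median(s[s[:,i]>m][:,2]).round(4)) for i,m in((0,x),(1,y))],cv2.minEnclosingCircle(s[:,:2].astype(np.float32)))
    s=c[(np.hypot(c[:,0]-.455,c[:,1]+.405)<.012)&(c[:,2]>.035)&(c[:,2]<.045)]; print('knob',len(s),s.mean(0))
a=cv2.imread('pics/scene8.png');b=cv2.imread('pics/top8.png')
cv2.imwrite('pics/v8.png',cv2.hconcat([cv2.resize(a[190:300,260:370],(400,400)),cv2.resize(b[170:280,250:360],(400,400))]))
E
```

```text
clock: 21.15
ee_pos: [0.5732, -0.3716, 0.1349]
eef_rot: [0.563, 0.827, 0.0, -0.002]
contact_force: [0.4, -0.1, 0.5]
width: 0.0858
finger_force: 0.0
clock: 21.78
ee_pos: [0.4708, -0.4414, 0.1163]
eef_rot: [0.709, 0.705, -0.0, 0.001]
contact_force: [0.3, 0.4, -0.1]
width: 0.0854
finger_force: 0.0
turn [ 0.01  0.01 -0.05] shift [ 36.2 -16.5  36.3] t 21.77
scene 83 [ 0.5782 -0.3723  0.1038] z by half [(np.float64(0.1049), np.float64(0.1038)), (np.float64(0.104), np.float64(0.1036))] ((0.5699183940887451, -0.3684954047203064), 0.026941558346152306)
knob 27 [ 0.45540273 -0.40509323  0.03811429]
top 453 [ 0.5709 -0.3696  0.1033] z by half [(np.float64(0.1031), np.float64(0.1035)), (np.float64(0.1034), np.float64(0.1032))] ((0.5703067183494568, -0.3661436140537262), 0.027335572987794876)
knob 12 [ 0.45685863 -0.40879517  0.03913225]
```

View pics/v8.png

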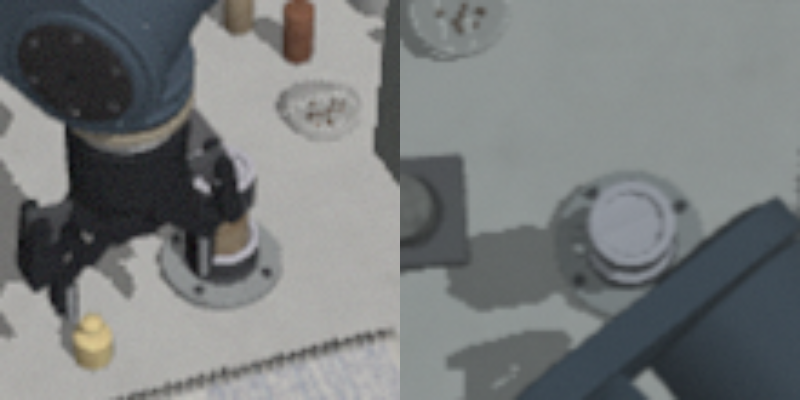

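```bash
python3 -m handwheel '[[0,0,0,20,-10,15,1],[0,0,0,36,-16.5,36,1],[0,0,0,36,-16.5,36,1],[0,0,0,36,-16.5,36,1]]'; python3 go.py .4548 -.4058 .031 90
```

```text
clock: 22.38
ee_pos: [0.4563, -0.4041, 0.0819]
eef_rot: [0.707, 0.707, -0.0, 0.001]
contact_force: [-0.9, 0.2, 0.8]
width: 0.0852
finger_force: 0.0
turn [ 0.01  0.01 -0.  ] shift [-1.6 -1.6 50.9] t 22.38
```

```bash
python3 -m handwheel '[[0,0,0,-1,-1.5,25,1],[0,0,0,-1,-1.5,47,1],[0,0,0,-1,-1.5,50.5,0.1],[0,0,0,-1,-1.5,50.5,0.1],[0,0,0,-1,-1.5,50.5,0.1]]' 30;python3 -m handwheel '[[0,0,0,0,0,0,0.1],[0,0,0,0,0,0,0.1]]' 30
```

```text
clock: 23.0
ee_pos: [0.4542, -0.4051, 0.0313]
eef_rot: [0.708, 0.707, -0.0, 0.001]
contact_force: [-0.3, -0.4, 1.4]
width: 0.0321
finger_force: 0.0
clock: 23.25
ee_pos: [0.4543, -0.4051, 0.0314]
eef_rot: [0.708, 0.707, -0.0, 0.001]
contact_force: [0.3, 0.3, 5.8]
width: 0.0255
finger_force: 29.5
```

```bash
python3 -m handwheel '[[0,0,0,0,0,-40,0.1],[0,0,0,0,0,-95,0.1],[0,0,0,0,10,-132,0.1],[0,0,0,15,60,-132,0.1],[0,0,0,33,110,-132,0.1]]' 30;python3 -m handwheel '[[0,0,0,0,0,0,0.1],[0,0,0,0,0,0,0.1]]' 30;python3 go.py .5715 -.3697 .134 90;  python3 - <<'E'
from meas import *
p=shot('scene','scene9.png');c,u,v=allpts(p); t=manip.state()['ee_pos']
g=c[(np.hypot(c[:,0]-.572,c[:,1]+.3697)<.03)&(abs(c[:,2]-.105)<.0025)]
print('rim',len(g),np.percentile(g[:,:2],[1,99],axis=0).round(4).tolist())
g=c[(np.hypot(c[:,0]-t[0],c[:,1]-t[1])<.017)&(c[:,2]>t[2]-.03)&(c[:,2]<t[2]-.002)]
print('weight',len(g),np.percentile(g[:,:2],[1,99],axis=0).round(4).tolist())
a=p['image'];cv2.imwrite('pics/v9.png',cv2.resize(a[190:300,260:370],(500,500)))
E
```

```text
clock: 23.88
ee_pos: [0.565, -0.3718, 0.1634]
eef_rot: [0.708, 0.706, 0.0, 0.001]
contact_force: [0.6, -0.6, -1.7]
width: 0.0259
finger_force: 30.2
clock: 24.12
ee_pos: [0.5633, -0.3717, 0.1621]
eef_rot: [0.707, 0.707, -0.0, -0.0]
contact_force: [-0.2, 0.6, -2.2]
width: 0.0252
finger_force: 30.2
turn [-0.01 -0.   -0.01] shift [ 2.   8.2 28. ] t 24.12
rim 109 [[0.5515, -0.3935], [0.5943, -0.3539]]
weight 94 [[0.5532, -0.387], [0.578, -0.3655]]
```

View pics/v9.png

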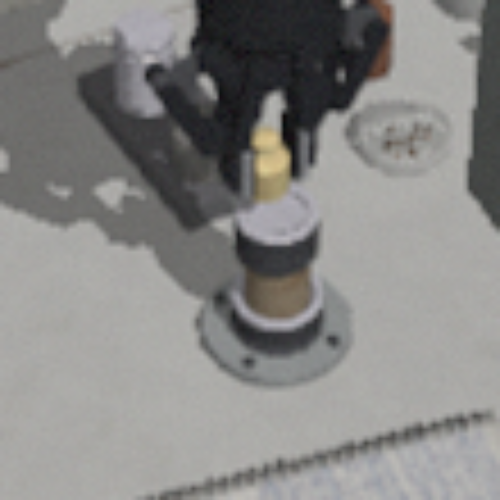

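```bash
python3 -m handwheel '[[0,0,0,2.5,8,0,0.1],[0,0,0,2.5,8,12,0.1],[0,0,0,2.5,8,20,0.1],[0,0,0,2.5,8,24,0.1],[0,0,0,2.5,8,26,0.1]]' 30;python3 -m handwheel '[[0,0,0,0,0,0.8,0.1],[0,0,0,0,0,1.6,0.1],[0,0,0,0,0,1.6,0.1]]' 30
python3 - <<'E'
from meas import *
p=shot('scene');print(manip.state()['ee_pos']);cv2.imwrite('pics/v10.png',cv2.resize(p['image'][190:270,280:360],(560,560),interpolation=cv2.INTER_CUBIC))
E
```

```text
clock: 24.8
ee_pos: [0.5716, -0.3693, 0.1357]
eef_rot: [0.708, 0.707, -0.0, -0.0]
contact_force: [0.1, -0.6, -0.8]
width: 0.0252
finger_force: 30.2
clock: 25.18
ee_pos: [0.5718, -0.3693, 0.1347]
eef_rot: [0.708, 0.707, 0.0, 0.0]
contact_force: [0.7, 0.1, -0.5]
width: 0.0253
finger_force: 30.2
[ 0.57182829 -0.36927395  0.13469519]
```

View pics/v10.png

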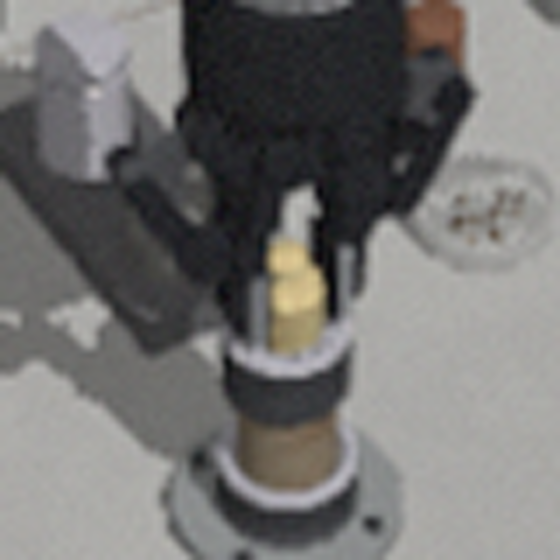

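The weight is centred in the dish (bottom at about (298,350) inside the rim). Lower the last millimetre, release and back off.

```bash
python3 -m handwheel '[[0,0,0,0,0,0.6,0.1],[0,0,0,0,0,1.1,0.1],[0,0,0,0,0,1.1,0.1],[0,0,0,0,0,1.1,0.4],[0,0,0,0,0,1.1,0.6]]' 30;python3 -m handwheel '[[0,0,0,0,0,0,1],[0,0,0,0,0,0,1],[0,0,0,0,0,-25,1],[0,0,0,0,0,-65,1],[0,0,0,0,-50,-75,1]]';python3 -m handwheel '[[0,0,0,-40,-40,0,1],[0,0,0,-100,-60,0,1],[0,0,0,-160,-90,0,1],[0,0,0,-220,-110,0,1],[0,0,0,-220,-110,0,1]]'
python3 - <<'E'
from meas import *
T={'cal':(.580,-.165,.07,.019),'short':(.5865,-.235,.048,.019),'trans':(.572,-.3697,.105,.024),'wbody':(.572,-.3697,.130,.014),'knob':(.572,-.3697,.141,.008),'thinA':(.699,-.1404,.048,.0125),'thinB':(.7256,-.1904,.05,.0125),'dish':(.7126,-.261,.014,.03)}
for n in('scene','top'):
    p=shot(n,n+'11.png');c,u,v=allpts(p)
    for k,(x,y,z,r) in T.items():
        s=c[(np.hypot(c[:,0]-x,c[:,1]-y)<r+.008)&(abs(c[:,2]-z)<.004)]
        if len(s): print(n,k,len(s),s.mean(0).round(4))
    a=p['image']; cv2.imwrite('pics/f_%s.png'%n,cv2.resize(a[160:300,190:390],(800,560),interpolation=cv2.INTER_CUBIC))
E
```

```text
clock: 25.85
ee_pos: [0.5718, -0.3693, 0.1336]
eef_rot: [0.708, 0.707, 0.0, 0.0]
contact_force: [-0.7, -0.5, 0.3]
width: 0.0503
finger_force: 0.0
clock: 26.48
ee_pos: [0.5236, -0.3696, 0.211]
eef_rot: [0.707, 0.707, 0.0, 0.003]
contact_force: [-0.7, -0.8, -0.7]
width: 0.0855
finger_force: 0.0
clock: 27.1
ee_pos: [0.4091, -0.5922, 0.2079]
eef_rot: [0.709, 0.705, -0.0, 0.0]
contact_force: [0.5, -0.2, -0.5]
width: 0.0856
finger_force: 0.0
scene trans 68 [ 0.5762 -0.3822  0.1051]
scene wbody 28 [ 0.5724 -0.3751  0.1288]
scene knob 20 [ 0.5714 -0.3695  0.1407]
scene thinA 4 [ 0.7102 -0.1361  0.0464]
scene thinB 45 [ 0.7261 -0.1908  0.0497]
scene dish 64 [ 0.7171 -0.2622  0.0129]
top cal 238 [ 0.579  -0.1638  0.0698]
top short 234 [ 0.5854 -0.2344  0.0475]
top trans 236 [ 0.57   -0.37    0.1045]
top wbody 62 [ 0.5689 -0.3696  0.1283]
top knob 47 [ 0.5707 -0.3695  0.1406]
top thinA 101 [ 0.6991 -0.1389  0.0478]
top thinB 100 [ 0.727  -0.1907  0.0499]
top dish 73 [ 0.7142 -0.2624  0.0133]
```

View pics/f_scene.png

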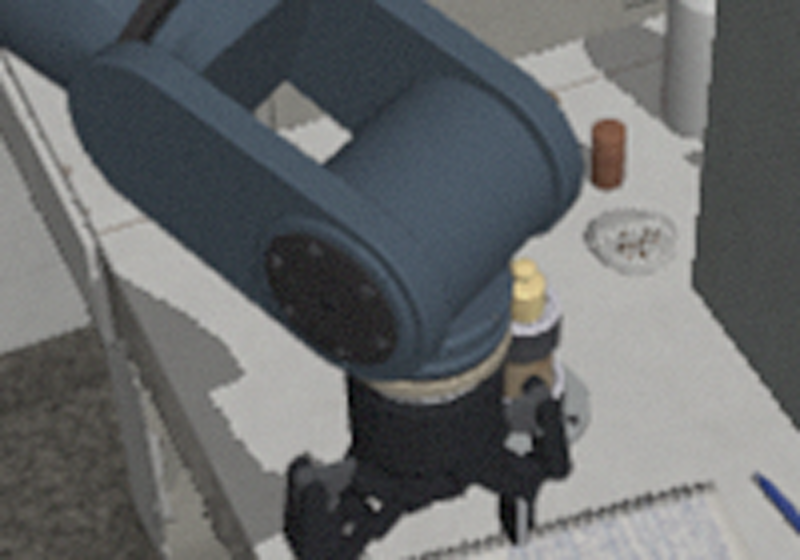

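View pics/f_top.png

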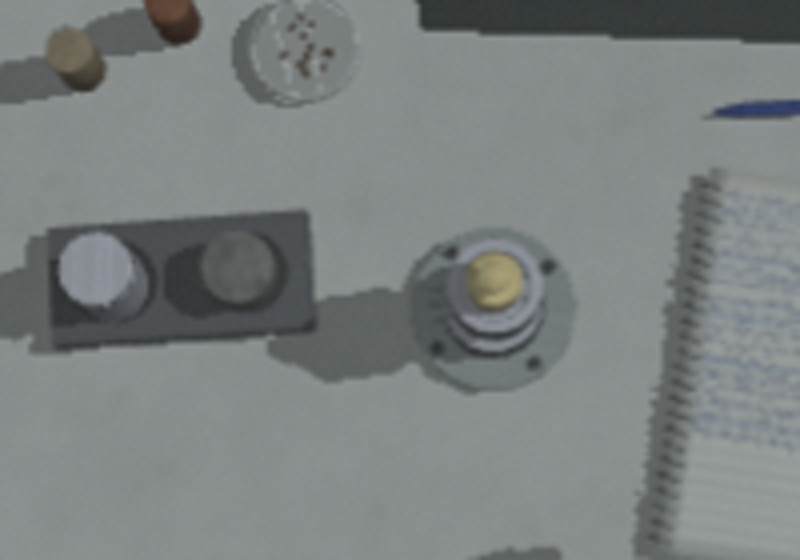

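All is as asked: the cylinder is in the far well (95,270), the short core in the near one (240,268), the stack is coaxial at (495,280), and the heights match the seated values (0.070, 0.048, 0.105, 0.141).

```bash
python3 -c "
from plant import manip
print(manip.hand_in())"
```

```text
the job is handed in; nothing more can be done
None
```

The job is handed in at about 27 s on the clock: the cylinder and the short core are in the tray wells, the tall core, transducer and brass weight are stacked on the pedestal, all seated at the expected heights, and the thin cores and glass dish were not touched.

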